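Put the doming punch away and snap the punch case shut

ROBOT

A 6-joint arm with a two-finger parallel gripper is mounted at the origin on the work surface. World frame = base frame: x ahead of the robot, y to its left, z up, the work surface at z = 0. Lengths are in m, angles in degrees, forces in N, time in s.
With the tool pointing down it reaches from about 0.225 to 0.725 m from the base axis. Payload 3.1 kg.
Tool frame: the origin (TCP) lies on the front face of the gripper's body, between the roots of the fingers; the fingertips stand 73 mm ahead of it and the grasp point (between the pads) lies 54 mm ahead of it (grip_point_offset is the z of the grasp point in the tool frame, in m); z points along the fingers, y is the line along which they close (so a half turn about z gives the same grasp; the last joint's range is limited). The gripper opens to 85 mm and grips with 20 to 120 N. Pads are 22 mm wide; open, the fingers measure 114 mm over their backs; the gripper's body (76 mm by 85 mm) begins 54 mm behind the grasp point. The pads swing forward as they close: fully open they stand 13 mm farther back than shut.
Start: joints at [66.073, 2.75, 5.684, 92.934, 0, 82.678], TCP at [0.15, 0.503, 0.304] pointing down, gripper open.
Joint ranges: [-166.93, 166.93], [-56.73, 111.36], [-69.38, 81.34], [-121.58, 131.49], [-85.45, 84.26], [-180, 180]. Speed limits (degrees/s): [159.86, 159.86, 180, 180, 180, 180].

INTERFACE

Orientations are given as a 3x3 rotation matrix whose columns are the frame's x, y, z axes.
In Python, from bench import read_state, camera, close_job, outline_of, mark_of, grip_point_offset gives the robot as it stands.
- The arm moves only by the shell command python3 -m handwheel 'ROWS'. ROWS is a JSON list of rows, 1 to 20 of them, each written [[rx, ry, rz], [dx, dy, dz], opening]: a rotation vector rx, ry, rz in fractions of the full range, 1 being 90 degrees, then dx, dy, dz in shares of the most that a row can go, 1 being 62.5 mm, then the finger opening in m; each row shifts and turns the commanded pose from where the row before left it, along the tool's axes as they then stand; what a row does not reach is not made up. A row lasts 1/8 s, in which the tool goes at most 0.0625 m and 10.7 degrees, less where a joint would pass 70% of its speed; a pose out of reach is approached as far as the arm can. The fingers move at their own pace and stop on an object; the grip force is fixed at half the most. Time passes only in rows, so rows that do not move let the fingers close. It prints the time, the measured TCP pose, the force, the opening and the grip force at its end. A shift or turn number past 1, either way, is cut back to 1. Input that does not fit is refused with a message, and nothing moves.
- read_state(): the state, without advancing time (a new reading comes with each control period).
- camera(name): name is "side" or "top" or "wrist"; returns a dict with "pixels" (420x560x3 uint8, red, green, blue), "depth" (420x560 float32, m along the optical axis (not along the pixel's ray), 0 where there is no reading), "intrinsics" (3x3 intrinsics, pixels), "R" (3x3) and "t" (3): a world point X has camera coordinates R X + t. Camera axes: x right, y down, z forward; pixel columns grow to the right and rows downward; lengths in m; the calibration is good to about 2 mm. A picture is of the moment at which its call begins.
- close_job(): hands the job in; it is judged then, once.
Trained networks look in the newest picture that a camera, given by its name, has taken for a name from the list of things; names that differ only in an ending like _2 or _b are one class to them, and where a whole thing is asked for, a point or a joint stands for the part that bears it (a point fixed in the world has none). Each returns a list of dicts, best first, with "conf" (0 to 1); they miss things now and then, are a little off and sometimes report something else, mostly with a low value. They report only what shows in the picture. A call takes as long as a camera call.
- outline_of(camera, thing): "pixels" (420x560 bool, what is visible of it) and "centre" ([column, row] in pixels, amid what is visible of it).
- mark_of(camera, thing): "centre" ([column, row] in pixels: a listed point, or the origin of a listed thing).
The state is a dict: "time": time; "joints": joint angles; "qd": joint speeds; "joint_torque": joint torques, N m; "tcp_pos": TCP position; "tool_rot": TCP orientation; "force": force on the tool from outside, world axes, zero at the start; "torque": the same for the moment, N m; "finger_gap": finger opening in m; "gripper_force": force on a finger pad.
Only numpy, scipy, OpenCV 4.12 (cv2) and the standard library are available. Lean on these libraries where they do the work, as an engineer would, in place of code of your own. Each camera call takes 0.05 s, during which the arm holds its last target. There are 200 camera calls.

TASK

Put the doming punch with the red band back into its own bore in the punch case, the one with the red label; the blue one stays in the stand, it is still in use. Then set the grey cover squarely over the case and press it straight down until both spring clips snap over it, and finish with your hand still on it, pressing it down firmly on its rubber seal: do not let go. Leave everything else on the bench where it is.

Things in the scene. Friction and masses are not known exactly. Their poses are not given: they have to be found in the camera images.
- case: Punch case base, fixed to the bench: steel plate 86 (x) x 196 (y) x 6 mm; on it a dark wooden block 54 x 135 mm, top at z = 32 mm, four bores in a row at x = 5, y = -49.5, -16.5, 16.5, 49.5 mm (19 mm wide, floor at z = 10 mm; a punch in one reaches to z = 71 mm). Guiding shoulder 60 x 141 mm round the block, rounded top edge at z = 20 to 23 mm. Origin: centre of underside, z up.
- seal: Black rubber seal, a rectangular strip 74 x 154 mm lying on the case's base plate round the wooden block, top at z = 8 mm of the case; the rim of the cover comes down on it. Part of the case, same origin and axes as the case.
- clip_left (a joint): Spring clip, 28 mm wide, at the +y end of the case: leaf with a bent-in nose at z = 28.5 mm of the case, flared lead-in above to z = 42 mm. Value: rad bent outwards; 0 = at rest (closed), about 0.13 as the cover's rib passes the nose. Ribs meet both lead-ins with the rim 12 mm above the seal; the push rises to 8 to 12 N, then drops suddenly 6 to 7 mm above it.
- clip_right (a joint): The same spring clip at the -y end of the case.
- cover: Grey cover, open below, standing rim down on the bench: outside 72 (x) x 152 (y) x 70 mm high, inside 64 x 144 x 66 mm, bar handle on top. A black rib (3 mm radius, 40 mm long) 16 mm above the rim at each y end goes under the clips. 0.2 kg (varies). Origin: centre of the rim, z up. Fits either way round. Seated: origin at z = 8 mm over the case's origin, axes parallel.
- cover_handle (a point): Middle of the cover's black bar handle, 82 mm above the rim: bar 14 (x, grip across this) x 60 (y) x 24 mm high, from 70 to 94 mm above the rim.
- stand: Light wooden punch stand 44 (x) x 80 (y) x 24 mm, fixed, with two bores 19 mm wide and 20 mm deep at y = -20 and +20 mm; the red and the blue punch stand in it, either way round. Origin: centre of the underside.
- punch_red: The punch to be put back: steel doming punch, shank 16 mm diameter and 42 mm high (foot rounded down to an 11 mm flat), then a neck narrowing to a small ball; 61 mm tall, 70 g (varies). red band on the shank 31 to 39 mm up. Origin: centre of its foot; z along the rod, up.
- punch_blue: Stays in the stand: steel doming punch, shank 16 mm diameter and 42 mm high (foot rounded down to an 11 mm flat), then a neck narrowing to a small ball; 61 mm tall, 70 g (varies). blue band on the shank 31 to 39 mm up. Origin: centre of its foot; z along the rod, up.
- punch_green: Stands in its bore of the case: steel doming punch, shank 16 mm diameter and 42 mm high (foot rounded down to an 11 mm flat), then a neck narrowing to a small ball; 61 mm tall, 70 g (varies). green band on the shank 31 to 39 mm up. Origin: centre of its foot; z along the rod, up.
- punch_yellow: Stands in its bore of the case: steel doming punch, shank 16 mm diameter and 42 mm high (foot rounded down to an 11 mm flat), then a neck narrowing to a small ball; 61 mm tall, 70 g (varies). yellow band on the shank 31 to 39 mm up. Origin: centre of its foot; z along the rod, up.
- label_red: Red label plate 10 x 24 mm on top of the case's block beside the red punch's bore (empty). Origin: centre of that bore's mouth, 32 mm above the bench; the plate itself lies 21 mm to -x of it. It may mark either of the two empty bores.
- label_blue: Blue label plate beside the blue punch's bore, the other empty one. Origin as with the red label.
- label_green: Green label plate, beside the green punch's bore. Origin as with the red label.
- label_yellow: Yellow label plate, beside the yellow punch's bore. Origin as with the red label.
- doming_block: Steel doming block, cube of 58 mm with dished faces. Bystander. Origin: centre of the underside.
- hammer: Chasing hammer lying on the bench, wooden handle 200 mm along x, steel head at +x. Bystander. Origin: on the bench under the middle of the handle.
- pliers: Flat-nose pliers with orange handles lying on the bench, 135 mm long along x. Bystander. Origin: on the bench under the pivot.
- paste_jar: Closed jar of polishing paste, 56 mm wide, 50 mm high. Bystander. Origin: centre of the underside.
- mandrel: Steel ring mandrel, rod of 19 mm lying along its x in a notched wooden rest, 240 mm long. Bystander. Origin: under the rod's middle.

How it is judged (in metres and radians):
On the way, in this order (a step that is already met when the one before it is completed fails the run):
1. the red-banded punch stands fully down and upright in the bore with the red label, let go (horizontal distance between punch_red and label_red below 0.005 m and z of punch_red in the frame of case below 0.0135 m and angle between punch_red's own z axis and vertical below 0.25 rad and contact force between the fingers and punch_red below 0.2 N), for 0.2 s.
2. the cover sits square and fully down on the case and both clips have snapped over its ribs (z of cover in the frame of case below 0.0098 m and horizontal distance between cover and case below 0.005 m and angle between cover's own z axis and vertical below 0.03 rad and angle between the x axis of cover and the x axis of case, either way round below 0.06 rad and value of joint each of clip_left, clip_right below 0.05 rad), for 0.2 s.
At the end, for the whole second after the job is handed in: Red, green, yellow punches down and upright (0.25 rad) in their labelled bores (5 mm), blue in the stand; cover seated (rim within 1.8 mm of the seal, 5 mm, 0.06 rad, level to 0.03 rad), clips closed, at rest, fingers on it pressing so that it bears on the seal with over 5 N (weight included) (all of step 2 and horizontal distance between punch_red and label_red below 0.005 m and z of each of punch_red, punch_green, punch_yellow in the frame of case below 0.0135 m and angle between each of punch_red, punch_green, punch_yellow's own z axis and vertical below 0.25 rad and horizontal distance between punch_green and label_green below 0.005 m and horizontal distance between punch_yellow and label_yellow below 0.005 m and contact force between cover and seal above 5 N and contact force between the fingers and cover above 3 N and linear speed of cover below 0.02 m/s and horizontal distance between punch_blue and stand below 0.026 m and height (world z) of punch_blue below 0.008 m); the arm keeps its last pose, push and grip.
It fails at once if the blue, green or yellow punch is shifted by more than 25 mm (distance of any of punch_blue, punch_green, punch_yellow from where it was at the start of the episode above 0.025 m).
It fails at once if the doming block, hammer, pliers, paste jar or mandrel is shifted by more than 25 mm (distance of any of doming_block, hammer, pliers, paste_jar, mandrel from where it was at the start of the episode above 0.025 m).
It also fails if it takes over 61 s, if anything falls off the work surface, if the arm or the gripper's body presses on something with over 40 N, if the wrist force passes 120 N, or if a joint passes its speed limit or range.

## Working session

There is one attempt and no reset: what is moved stays moved. The work goes in short steps, Python scripts to look and compute and a shell command to move; the robot and the scene stay as the last step left them, time stands still between calls to the robot, and variables do not carry over. Pictures are saved under pics/ and viewed, at most 10 in all, crops included, and the job is handed in when it is done.

```bash
ls; mkdir -p pics; cat > h.py <<'E'
import numpy as np, cv2
from bench import *
def pix2w(c,uv,z=None):
    K,R,t=map(np.array,(c["intrinsics"],c["R"],c["t"]))
    o=-R.T@t; d=R.T@np.linalg.inv(K)@np.array([uv[0],uv[1],1.])
    if z is not None: return o+d*(z-o[2])/d[2]
    return o+d*c["depth"][int(round(uv[1])),int(round(uv[0]))]
def cloud(c,m):
    v,u=np.nonzero(m&(c["depth"]>0)); K,R,t=map(np.array,(c["intrinsics"],c["R"],c["t"]))
    z=c["depth"][v,u]; P=np.linalg.inv(K)@np.array([u*z,v*z,z]); return (R.T@(P-t[:,None])).T
def save(c,n): cv2.imwrite("pics/"+n+".png",np.array(c["pixels"])[:,:,::-1])
E
python3 - <<'E'
from h import *
s=read_state(); print(s["time"],s["tcp_pos"],np.round(s["tool_rot"],3),grip_point_offset)
ts="case cover cover_handle stand punch_red punch_blue punch_green punch_yellow label_red label_blue label_green label_yellow doming_block hammer pliers paste_jar mandrel".split()
Z=dict(cover_handle=.082,label_red=.032,label_blue=.032,label_green=.032,label_yellow=.032,punch_red=.004,punch_blue=.004,punch_green=.01,punch_yellow=.01)
for n in ("top","side"):
    c=camera(n); save(c,n)
    print(n,"cam at",-np.array(c["R"]).T@c["t"])
    for t in ts:
        for m in mark_of(n,t)[:2]:
            print(t,round(m["conf"],2),np.round(m["centre"],1),np.round(pix2w(c,m["centre"],Z.get(t,0)),4))
E
```

```text
pics
0.0 [0.14984778 0.50269627 0.30268664] [[-0.958  0.286 -0.001]
 [ 0.286  0.958 -0.002]
 [ 0.    -0.002 -1.   ]] 0.0539
top cam at [0.50385784 0.01446193 1.01199767]
case 0.82 [372.7 241.1] [ 0.526  -0.2587  0.    ]
cover 0.65 [187.8 234.7] [0.5408 0.2247 0.    ]
cover_handle 0.93 [177.5 237.2] [0.5317 0.2319 0.082 ]
stand 0.78 [276.3 232.7] [ 0.547  -0.0054  0.    ]
punch_red 0.43 [279.  232.9] [ 0.5463 -0.0123  0.004 ]
punch_blue 0.57 [266.9 231.7] [0.5493 0.0192 0.004 ]
punch_green 0.44 [386.9 234.3] [ 0.5436 -0.2937  0.01  ]
punch_yellow 0.54 [363.4 242.4] [ 0.5224 -0.2316  0.01  ]
label_red 0.59 [352.2 246.9] [ 0.5105 -0.1974  0.032 ]
label_red 0.3 [106.6 189.5] [0.6531 0.4257 0.032 ]
label_blue 0.61 [382.2 237.4] [ 0.5348 -0.2746  0.032 ]
label_yellow 0.4 [364.5 239.5] [ 0.5293 -0.2292  0.032 ]
doming_block 0.6 [272.1 162.4] [0.7341 0.0065 0.    ]
hammer 0.68 [367.6 150.2] [ 0.7698 -0.2502  0.    ]
pliers 0.9 [202.5 172.5] [0.7052 0.1905 0.    ]
mandrel 0.59 [451.2 199.7] [ 0.637 -0.472  0.   ]
side cam at [-0.08487613 -0.71346041  0.6899561 ]
case 0.72 [327.6 284.3] [ 0.53
[... 448 characters left out ...]
nch_yellow 0.44 [320.8 277.7] [ 0.5291 -0.233   0.01  ]
label_red 0.69 [425.4 303.4] [ 0.6188 -0.4727  0.032 ]
label_red 0.52 [311.  268.9] [ 0.5162 -0.2092  0.032 ]
label_blue 0.68 [213.9 191.1] [0.5752 0.2931 0.032 ]
label_green 0.58 [347.  282.1] [ 0.544  -0.3033  0.032 ]
label_yellow 0.6 [324.3 274.7] [ 0.5241 -0.2472  0.032 ]
doming_block 0.88 [304.4 211.2] [0.7459 0.0282 0.    ]
doming_block 0.21 [264.7 240.9] [ 0.5394 -0.0059  0.    ]
hammer 0.68 [377.  247.5] [ 0.7553 -0.2515  0.    ]
hammer 0.42 [321.2 278.3] [ 0.5371 -0.2282  0.    ]
pliers 0.68 [210.6 178.3] [0.6569 0.4323 0.    ]
pliers 0.64 [266.1 196.6] [0.7179 0.1862 0.    ]
mandrel 0.71 [425.4 303.9] [ 0.6515 -0.4618  0.    ]
```

```bash
python3 - <<'E'
import cv2
a=cv2.imread("pics/top.png")[130:330,90:490]; cv2.imwrite("pics/topc.png",cv2.resize(a,(800,400),interpolation=cv2.INTER_CUBIC))
E
```

```text
(no output)
```

View pics/topc.png

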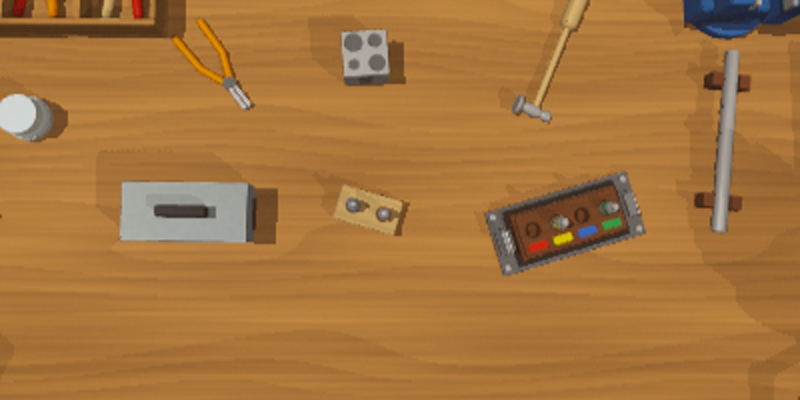

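The manual's scale: shifts go in shares of 62.5 mm and turns go in shares of 90 degrees. Converting my numbers, -0.038 m is -0.608, -0.03 m is -0.48.

```bash
python3 -m handwheel '[[[0, 0, 0], [-0.608, -0.48, 0], 0.085], [[0, 0, 0], [-0.608, -0.48, 0], 0.085], [[0, 0, 0], [-0.608, -0.48, 0], 0.085], [[0, 0, 0], [-0.608, -0.48, 0], 0.085], [[0, 0, 0], [-0.608, -0.48, 0], 0.085], [[0, 0, 0], [-0.608, -0.48, 0], 0.085], [[0, 0, 0], [-0.608, -0.48, 0], 0.085], [[0, 0, 0], [-0.608, -0.48, 0], 0.085], [[0, 0, 0], [-0.608, -0.48, 0], 0.085], [[0, 0, 0], [-0.608, -0.48, 0], 0.085], [[0, 0, 0], [-0.608, -0.48, 0], 0.085], [[0, 0, 0], [0, 0, 0], 0.085]]'
python3 - <<'E'
from h import *
s=read_state(); print(s["time"],s["tcp_pos"],np.round(s["tool_rot"],3),s["joints"])
c=camera("wrist"); save(c,"w1"); R=np.array(c["R"]); o=-R.T@c["t"]; print("cam",o, "in tool",np.array(s["tool_rot"]).T@(o-s["tcp_pos"]),"axis in tool",np.array(s["tool_rot"]).T@R[2])
for t,z in dict(stand=0,punch_red=.004,punch_blue=.004).items():
    for m in mark_of("wrist",t)[:2]: print(t,round(m["conf"],2),m["centre"],pix2w(c,m["centre"],z))
    for m in outline_of("wrist",t)[:1]:
        P=cloud(c,m["pixels"]); print(' outline',m["conf"],len(P),P.min(0),P.max(0))
E
```

```text
time: 3.3
tcp_pos: [0.4576, 0.065, 0.3034]
tool_rot: [[-0.957, 0.291, -0.0], [0.291, 0.957, -0.001], [0.0, -0.001, -1.0]]
force: [-0.5, 1.0, -0.5]
finger_gap: 0.085
gripper_force: 0.0
3.3 [0.45757771 0.0649771  0.3034378 ] [[-0.957  0.291 -0.   ]
 [ 0.291  0.957 -0.001]
 [ 0.    -0.001 -1.   ]] [-2.23448664e-01 -6.58247613e+00 -3.46190293e+00  9.31349498e+01
 -3.27882347e-02  1.66674964e+01]
cam [0.39159016 0.08446927 0.37309125] in tool [ 0.0688096  -0.00056467 -0.06964787] axis in tool [-2.69779608e-01 -6.50663813e-04  9.62921876e-01]
stand 0.91 [243.8, 248.8] [ 5.41005168e-01 -3.98122194e-04  0.00000000e+00]
stand 0.57 [67.9, 291.4] [ 0.53183635 -0.23607845  0.        ]
 outline 0.58 2220 [ 0.50826269 -0.04690239 -0.00126294] [0.57127312 0.04455668 0.04426601]
punch_red 0.79 [229.9, 247.5] [ 0.53283518 -0.01523068  0.004     ]
 outline 0.52 311 [ 0.52599204 -0.03460026  0.01892823] [ 0.5466035  -0.01066952  0.06516774]
punch_blue 0.72 [262.5, 251.7] [0.54972716 0.02128563 0.004     ]
 outline 0.79 321 [0.53738829 0.00957975 0.01671039] [0.55351284 0.027507   0.06546296]
```

View pics/w1.png

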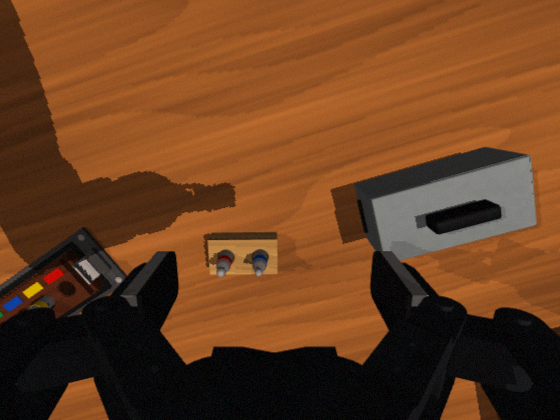

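Scaled: -0.049 m is -0.784, 0.005 m is 0.08, 10 degrees is 0.1111.

```bash
python3 -m handwheel '[[[0, 0, 0], [-0.784, -0.048, 0], 0.085], [[0, 0, 0], [-0.784, -0.048, 0], 0.06], [[0, 0, 0.1111], [0, 0, 0.08], 0.06], [[0, 0, 0.1111], [0, 0, 0.08], 0.06], [[0, 0, 0.1111], [0, 0, 0.08], 0.06], [[0, 0, 0.1111], [0, 0, 0.08], 0.06], [[0, 0, 0.1111], [0, 0, 0.08], 0.06], [[0, 0, 0.1111], [0, 0, 0.08], 0.06], [[0, 0, 0.1111], [0, 0, 0.08], 0.06], [[0, 0, 0.1111], [0, 0, 0.08], 0.06], [[0, 0, 0.1111], [0, 0, 0.08], 0.06], [[0, 0, 0], [0, 0, 0], 0.06]]'
cat >> h.py <<'E'
def rect(P,lo,hi):
    Q=P[(P[:,2]>lo)&(P[:,2]<hi)][:,:2].astype(np.float32)*1000
    return len(Q),cv2.minAreaRect(Q)
def goto(p,s):
    return np.array(s["tool_rot"]).T@(np.array(p)-s["tcp_pos"])
E
python3 - <<'E'
from h import *
s=read_state(); print(s["time"],s["tcp_pos"],np.round(s["tool_rot"],3),s["joints"])
c=camera("wrist"); save(c,"w2")
for t,z in dict(stand=0,punch_red=.004,punch_blue=.004).items():
    for m in mark_of("wrist",t)[:1]: print(t,round(m["conf"],2),m["centre"],pix2w(c,m["centre"],z))
    for m in outline_of("wrist",t)[:1]:
        P=cloud(c,m["pixels"]); print(' outline',m["conf"],len(P))
        if t=="stand": print(rect(P,.02,.028))
        else:
            for a,b in ((.03,.036),(.036,.044),(.055,.06),(.06,.068)):
                Q=P[(P[:,2]>a)&(P[:,2]<b)]; print(a,len(Q),Q.mean(0),np.ptp(Q,0))
E
```

```text
time: 5.15
tcp_pos: [0.548, 0.0345, 0.2585]
tool_rot: [[0.282, 0.959, -0.001], [0.959, -0.282, 0.0], [-0.0, -0.001, -1.0]]
force: [-0.6, -0.0, 0.2]
finger_gap: 0.0598
gripper_force: 0.0
5.15 [0.54800994 0.03452796 0.2585208 ] [[ 0.282  0.959 -0.001]
 [ 0.959 -0.282  0.   ]
 [-0.    -0.001 -1.   ]] [-3.39392539e+00  6.05475867e+00  4.01913277e+00  8.80185428e+01
  2.33366432e-03  1.03014210e+02]
stand 0.71 [275.8, 211.2] [ 0.53876518 -0.00135906  0.        ]
 outline 0.9 3011
(2676, ((540.6735229492188, 0.8776283264160156), (80.46784973144531, 44.016754150390625), 73.74132537841797))
punch_red 0.86 [280.9, 227.5] [ 0.53920325 -0.01898289  0.004     ]
 outline 0.59 375
0.03 25 [ 0.53625948 -0.01160234  0.03277033] [0.01229175 0.00467769 0.00590793]
0.036 60 [ 0.53591251 -0.01201727  0.04060581] [0.01509666 0.0080891  0.00796335]
0.055 10 [ 0.53601047 -0.01460973  0.05860991] [0.00755915 0.0034959  0.00446194]
0.06 76 [ 0.53554522 -0.01672113  0.06318573] [0.00892324 0.00673967 0.00533636]
punch_blue 0.79 [277.6, 192.8] [0.54643167 0.01834121 0.004     ]
 outline 0.9 390
0.03 13 [0.54818803 0.02666895 0.03299185] [0.01167186 0.0046007  0.00498477]
0.036 55 [0.54789812 0.02551986 0.04077434] [0.01597125 0.01160434 0.00763767]
0.055 4 [0.54607522 0.02321534 0.05926731] [0.00571905 0.00201946 0.00083305]
0.06 73 [0.54650874 0.02063813 0.06330423] [0.00806528 0.00810837 0.00623911]
```

View pics/w2.png

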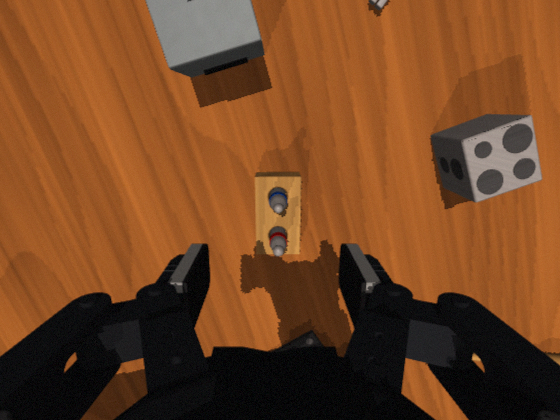

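Scaled: 0.04 m is 0.64, 0.02 m is 0.32.

```bash
python3 -m handwheel '[[[0, 0, 0], [-0.432, 0.0208, 0], 0.05], [[0, 0, 0], [-0.432, 0.0208, 0.32], 0.05], [[0, 0, 0], [0, 0, 0.64], 0.05], [[0, 0, 0], [0, 0, 0.64], 0.05], [[0, 0, 0], [0, 0, 0.56], 0.05], [[0, 0, 0], [0, 0, 0.344], 0.05], [[0, 0, 0], [0, 0, 0], 0.05], [[0, 0, 0], [0, 0, 0], 0.05]]'
```

```text
time: 6.5
tcp_pos: [0.5363, -0.019, 0.1036]
tool_rot: [[0.286, 0.958, 0.002], [0.958, -0.286, -0.0], [0.0, 0.002, -1.0]]
force: [0.3, -0.0, -0.5]
finger_gap: 0.0499
gripper_force: 0.0
```

Scaled: 0.002 m is 0.032, -0.001 m is -0.016.

```bash
python3 -m handwheel '[[[0, 0, 0], [0, -0.016, 0.032], 0.05], [[0, 0, 0], [0, 0, 0], 0.02], [[0, 0, 0], [0, 0, 0], 0.005], [[0, 0, 0], [0, 0, 0], 0.005], [[0, 0, 0], [0, 0, 0], 0.005], [[0, 0, 0], [0, 0, 0], 0.005], [[0, 0, 0], [0, 0, 0], 0.005]]'
```

```text
time: 7.38
tcp_pos: [0.5352, -0.0186, 0.1012]
tool_rot: [[0.286, 0.958, 0.001], [0.958, -0.286, -0.0], [0.0, 0.001, -1.0]]
force: [0.1, 0.0, 5.0]
finger_gap: 0.0134
gripper_force: 58.7
```

Scaled: -0.05 m is -0.8, -0.03 m is -0.48.

```bash
python3 -m handwheel '[[[0, 0, 0], [0, 0, -0.24], 0.005], [[0, 0, 0], [0, 0, -0.48], 0.005], [[0, 0, 0], [0, 0, -0.8], 0.005], [[0, 0, 0], [0, 0, -0.8], 0.005], [[0, 0, 0], [0, 0, -0.32], 0.005], [[0, 0, 0], [0, 0, 0], 0.005]]'
python3 - <<'E'
from h import *
c=camera("wrist"); save(c,"w3")
for n in ("wrist","side"):
    c=camera(n)
    for m in outline_of(n,"punch_red")[:1]:
        P=cloud(c,m["pixels"]); print(n,m["conf"],m["centre"],len(P),P.min(0),P.max(0),P.mean(0))
c=camera("side"); a=np.array(c["pixels"])[150:330,180:400,::-1]; w=cv2.imread("pics/w3.png")[130:420,140:420]
cv2.imwrite("pics/m3.png",np.hstack([cv2.resize(a,(400,327)),cv2.resize(w,(316,327))]))
E
```

```text
time: 8.12
tcp_pos: [0.5352, -0.0186, 0.2677]
tool_rot: [[0.286, 0.958, 0.003], [0.958, -0.286, -0.0], [0.001, 0.003, -1.0]]
force: [0.3, -0.8, -0.5]
finger_gap: 0.0136
gripper_force: 59.4
wrist 0.59 [275.1, 263.2] 2066 [ 0.48089411 -0.14040196 -0.00132817] [ 0.54193718 -0.00944524  0.22979464] [ 0.53500731 -0.01430847  0.20850597]
side 0.49 [266.7, 188.3] 74 [ 0.52523164 -0.02752204  0.00227309] [0.75993847 0.21713485 0.21662916] [0.55558428 0.00298402 0.16868642]
```

View pics/m3.png

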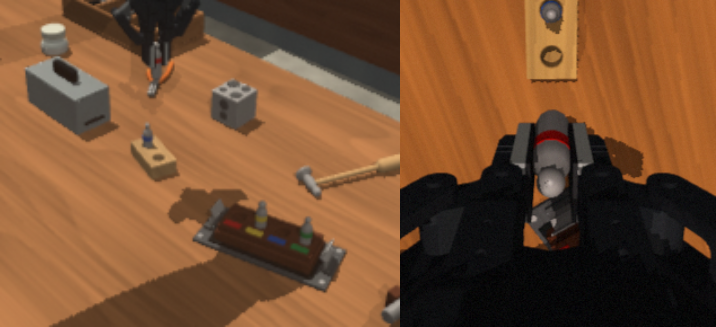

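```bash
python3 - <<'E'
from h import *
s=read_state(); c=camera("wrist")
P=cloud(c,np.ones((420,560),bool)); T=(P-s["tcp_pos"])@np.array(s["tool_rot"])
m=(abs(T[:,0])<.03)&(abs(T[:,1])<.0065)&(T[:,2]>.03)&(T[:,2]<.13); T=T[m]
for a in np.arange(.03,.13,.004):
    Q=T[(T[:,2]>a)&(T[:,2]<a+.004)]
    if len(Q)>3: print(round(a,3),len(Q),np.round(np.percentile(Q[:,0],[5,50,95]),4),round(np.median(Q[:,1]),4))
E
```

```text
0.034 308 [-0.0042  0.0011  0.0073] -0.0
0.038 318 [-0.0052  0.0031  0.0053] -0.0004
0.042 62 [-0.0021  0.0042  0.0098] 0.0062
0.046 318 [-0.0048  0.0034  0.0059] -0.0
0.05 317 [-0.0004  0.0053  0.0073] 0.0012
0.054 181 [-0.0031  0.0069  0.0085] 0.0004
0.058 165 [0.0047 0.0076 0.0087] 0.0
0.062 110 [0.0059 0.0079 0.0092] 0.0007
0.066 68 [0.0054 0.0076 0.0083] 0.0003
0.07 93 [0.0049 0.0071 0.0081] 0.0005
0.074 84 [0.0058 0.0072 0.0082] 0.0001
0.078 73 [0.0053 0.007  0.0081] 0.0001
0.082 73 [0.0053 0.0071 0.0081] -0.0004
0.086 69 [0.005  0.0073 0.008 ] 0.0001
0.09 8 [0.0058 0.0067 0.0077] -0.0033
```

Scaled: -0.046 m is -0.736, -0.04 m is -0.64, -8.5 degrees is -0.0944.

```bash
python3 -m handwheel '[[[0, 0, 0], [-0.64, 0.224, 0], 0.005], [[0, 0, 0], [-0.736, 0.264, 0], 0.005], [[0, 0, 0], [-0.736, 0.264, 0], 0.005], [[0, 0, 0], [-0.736, 0.264, 0], 0.005], [[0, 0, 0], [-0.736, 0.264, 0], 0.005], [[0, 0, 0], [-0.736, 0.264, 0], 0.005], [[0, 0, -0.0944], [0, 0, 0], 0.005], [[0, 0, -0.0944], [0, 0, 0], 0.005], [[0, 0, -0.0944], [0, 0, 0], 0.005], [[0, 0, -0.0944], [0, 0, 0], 0.005], [[0, 0, 0], [0, 0, 0], 0.005]]'
cat > meas.py <<'E'
from h import *
s=read_state(); print(s["time"],s["tcp_pos"],np.round(s["tool_rot"],3),s["joints"])
c=camera("wrist"); save(c,"w4")
for t,z in dict(case=0,label_red=.032,label_blue=.032,label_green=.032,label_yellow=.032).items():
    for m in mark_of("wrist",t)[:1]: print(t,round(m["conf"],2),np.round(m["centre"]),np.round(pix2w(c,m["centre"],z),4))
    for m in outline_of("wrist",t)[:1]:
        P=cloud(c,m["pixels"]); print('  outl',round(m["conf"],2),len(P),np.round(m["centre"]),np.round(np.median(P,0),4))
        if t=="case": print(rect(P,.028,.035),rect(P,.003,.0075)); 
        else: print("  ",rect(P,.028,.038))
E
python3 meas.py
```

```text
time: 9.85
tcp_pos: [0.5497, -0.3047, 0.2645]
tool_rot: [[-0.297, 0.955, -0.001], [0.955, 0.297, 0.001], [0.001, -0.001, -1.0]]
force: [-0.0, -0.9, -0.6]
finger_gap: 0.0137
gripper_force: 59.4
9.85 [ 0.54966035 -0.30472723  0.26445993] [[-0.297  0.955 -0.001]
 [ 0.955  0.297  0.001]
 [ 0.001 -0.001 -1.   ]] [-3.51135215e+01  1.82940387e+01  1.89178540e+01  9.07201983e+01
 -1.75392985e-03  3.75909514e+01]
case 0.68 [266. 127.] [ 0.5265 -0.2593  0.    ]
  outl 0.73 16154 [264. 118.] [ 0.5245 -0.2441  0.021 ]
(6879, ((525.046142578125, -257.87640380859375), (54.17736053466797, 162.35617065429688), 16.874094009399414)) (5580, ((524.9125366210938, -257.8603210449219), (86.19833374023438, 196.0717010498047), 16.79970359802246))
  outl 0.69 330 [247.  69.] [ 0.4952 -0.2146  0.0326]
   (330, ((495.1072998046875, -215.00157165527344), (9.45663070678711, 23.5667781829834), 17.084510803222656))
  outl 0.55 240 [248. 182.] [ 0.524  -0.3094  0.0326]
   (240, ((523.9835205078125, -309.7087707519531), (8.693535804748535, 23.441713333129883), 16.264131546020508))
label_yellow 0.46 [277. 236.] [ 0.5672 -0.3555  0.032 ]
  outl 0.84 285 [246. 111.] [ 0.5052 -0.2468  0.0326]
   (285, ((504.9176025390625, -246.6325225830078), (9.964624404907227, 21.550556182861328), 16.100988388061523))
```

View pics/w4.png

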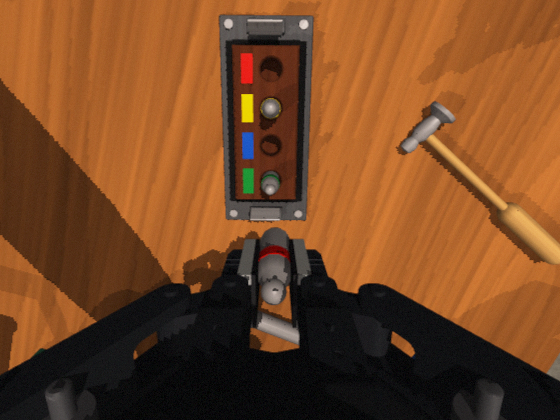

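Scaled: 0.04 m is 0.64, 0.035 m is 0.56, -0.5 degrees is -0.0056.

```bash
python3 -m handwheel '[[[0, 0, 0], [0.544, -0.024, 0], 0.005], [[0, 0, 0], [0.544, -0.024, 0], 0.005], [[0, 0, 0], [0.5376, -0.0224, 0], 0.005], [[0, 0, -0.0056], [0, 0, 0.48], 0.005], [[0, 0, 0], [0, 0, 0.64], 0.005], [[0, 0, 0], [0, 0, 0.56], 0.005], [[0, 0, 0], [0, 0, 0.32], 0.005], [[0, 0, 0], [0, 0, 0], 0.005], [[0, 0, 0], [0, 0, 0], 0.005]]'
python3 - <<'E'
from h import *
s=read_state(); print(goto([.5153,-.2090,.1075],s))
E
```

```text
time: 11.52
tcp_pos: [0.5159, -0.2095, 0.1416]
tool_rot: [[-0.307, 0.952, 0.002], [0.952, 0.307, -0.001], [-0.001, 0.001, -1.0]]
force: [0.2, 0.1, -1.3]
finger_gap: 0.0135
gripper_force: 59.4
[ 0.00074617 -0.00046741  0.03411543]
```

Scaled: 0.008 m is 0.128, 0.007 m is 0.112, 1 degrees is 0.0111.

```bash
python3 -m handwheel '[[[0, 0, 0.0111], [0.008, -0.008, 0.128], 0.005], [[0, 0, 0], [0, 0, 0.128], 0.005], [[0, 0, 0], [0, 0, 0.112], 0.005], [[0, 0, 0], [0, 0, 0.096], 0.005], [[0, 0, 0], [0, 0, 0.064], 0.005], [[0, 0, 0], [0, 0, 0], 0.005]]'
```

```text
time: 12.28
tcp_pos: [0.5149, -0.209, 0.1073]
tool_rot: [[-0.291, 0.957, 0.0], [0.957, 0.291, -0.0], [-0.0, 0.0, -1.0]]
force: [2.0, -0.2, -2.1]
finger_gap: 0.0138
gripper_force: 59.5
```

Down in the bore (no jam). Release, rise and check.

Scaled: -0.06 m is -0.96, -0.055 m is -0.88.

```bash
python3 -m handwheel '[[[0, 0, 0], [0, 0, 0], 0.04], [[0, 0, 0], [0, 0, 0], 0.04], [[0, 0, 0], [0, 0, 0], 0.04], [[0, 0, 0], [0, 0, -0.32], 0.04], [[0, 0, 0], [0, 0, -0.72], 0.04], [[0, 0, 0], [0, 0, -0.88], 0.05], [[0, 0, 0], [-0.96, 0.32, -0.88], 0.06], [[0, 0, 0], [-0.96, 0, 0], 0.085], [[0, 0, 0], [0, 0, 0], 0.085]]'
python3 - <<'E'
from h import *
s=read_state(); c=camera("wrist"); save(c,"w5"); print(s["tcp_pos"])
for t in ("punch_red","punch_yellow"):
  for m in outline_of("wrist",t)[:1]:
    P=cloud(c,m["pixels"]); Q=P[(P[:,2]>.055)&(P[:,2]<.08)]; print(t,m["conf"],m["centre"],len(Q),Q.mean(0),Q[:,2].max())
c=camera("top")
for m in outline_of("top","cover")[:1]:
    P=cloud(c,m["pixels"]); print(m["conf"],rect(P,.06,.078),rect(P,.085,.1))
for m in outline_of("top","cover_handle")[:1]:
    P=cloud(c,m["pixels"]); print(m["conf"],rect(P,.06,.078),rect(P,.085,.1))
E
```

```text
time: 13.4
tcp_pos: [0.5599, -0.3085, 0.2663]
tool_rot: [[-0.287, 0.958, -0.002], [0.958, 0.287, -0.0], [0.0, -0.002, -1.0]]
force: [-1.1, 0.6, -1.3]
finger_gap: 0.0851
gripper_force: 0.0
[ 0.5598532  -0.30850272  0.26630036]
punch_red 0.56 [261.3, 58.4] 239 [ 0.51526275 -0.20974728  0.06418575] 0.07149938341083177
punch_yellow 0.53 [258.2, 98.6] 214 [ 0.52566733 -0.24057666  0.06530395] 0.07177520227264951
0.66 (1662, ((536.5958862304688, 225.35671997070312), (70.49890899658203, 152.42367553710938), 0.18099325895309448)) (152, ((537.5289306640625, 224.96034240722656), (59.121456146240234, 13.834680557250977), 87.62700653076172))
0.91 (1683, ((536.92236328125, 225.23666381835938), (152.34593200683594, 71.66264343261719), 89.41864776611328)) (152, ((537.5289306640625, 224.96034240722656), (59.121456146240234, 13.834680557250977), 87.62700653076172))
```

Scaled: 0.048 m is 0.768, 0.04 m is 0.64, 8.5 degrees is 0.0944.

```bash
python3 -m handwheel '[[[0, 0, 0], [0.64, 0.16, 0], 0.085], [[0, 0, 0], [0.768, 0.192, 0], 0.085], [[0, 0, 0], [0.768, 0.192, 0], 0.085], [[0, 0, 0], [0.768, 0.192, 0], 0.06], [[0, 0, 0], [0.768, 0.192, 0], 0.06], [[0, 0, 0], [0.768, 0.192, 0], 0.06], [[0, 0, 0], [0.768, 0.192, 0], 0.06], [[0, 0, 0], [0.768, 0.192, 0], 0.06], [[0, 0, 0], [0.768, 0.192, 0], 0.06], [[0, 0, 0.0944], [0, 0, 0], 0.06], [[0, 0, 0.0944], [0, 0, 0], 0.06], [[0, 0, 0], [0, 0, 0], 0.06]]'
python3 - <<'E'
from h import *
s=read_state(); c=camera("wrist"); save(c,"w6"); print(s["tcp_pos"],np.round(s["tool_rot"],3),s["joints"])
for m in outline_of("wrist","cover")[:1]:
    P=cloud(c,m["pixels"]); print(m["conf"],rect(P,.066,.075),rect(P,.088,.1))
for m in mark_of("wrist","cover_handle")[:1]: print(m["conf"],m["centre"],pix2w(c,m["centre"],.082))
E
```

```text
time: 15.2
tcp_pos: [0.5368, 0.1325, 0.2689]
tool_rot: [[-0.002, 1.0, 0.001], [1.0, 0.002, 0.0], [0.0, 0.001, -1.0]]
force: [0.6, 1.0, 0.5]
finger_gap: 0.0599
gripper_force: 0.0
[0.53679051 0.13253858 0.26894673] [[-0.002  1.     0.001]
 [ 1.     0.002  0.   ]
 [ 0.     0.001 -1.   ]] [6.91910123e+00 6.56901325e+00 5.76147330e+00 8.91510741e+01
 1.73862635e-03 9.68326490e+01]
0.9 (14050, ((535.591552734375, 212.93020629882812), (128.83251953125, 72.25094604492188), 89.33795166015625)) (1751, ((535.913818359375, 224.30941772460938), (59.05329895019531, 13.806557655334473), 89.60504913330078))
0.92 [273.6, 75.2] [0.53586911 0.2237619  0.082     ]
```

View pics/w6.png

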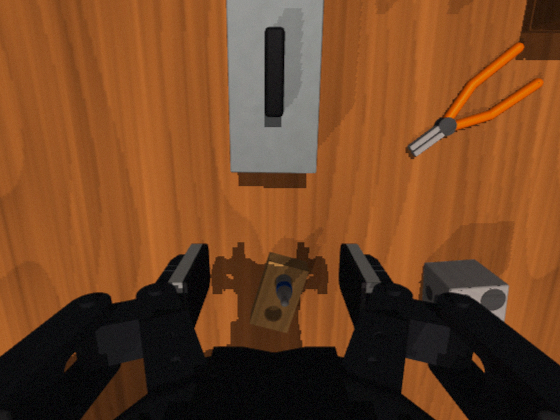

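Scaled: 0.0468 m is 0.7488, 0.045 m is 0.72, 0.5 degrees is 0.0056.

```bash
python3 -m handwheel '[[[0, 0, 0.0056], [0.72, -0.016, 0], 0.05], [[0, 0, 0], [0.7488, 0, 0.16], 0.05], [[0, 0, 0], [0, 0, 0.56], 0.05], [[0, 0, 0], [0, 0, 0.56], 0.05], [[0, 0, 0], [0, 0, 0.48], 0.05], [[0, 0, 0], [0, 0, 0.208], 0.05], [[0, 0, 0], [0, 0, 0], 0.05], [[0, 0, 0], [0, 0, 0], 0.05]]'
python3 - <<'E'
from h import *
s=read_state(); print(goto([.5359,.2243,.146],s))
E
```

```text
time: 16.35
tcp_pos: [0.5382, 0.2237, 0.1472]
tool_rot: [[0.01, 1.0, 0.003], [1.0, -0.01, 0.001], [0.001, 0.003, -1.0]]
force: [-0.4, -0.2, 0.1]
finger_gap: 0.0501
gripper_force: 0.0
[ 0.00059843 -0.00228603  0.00119156]
```

Scaled: -0.0018 m is -0.0288, 0.001 m is 0.016.

```bash
python3 -m handwheel '[[[0, 0, 0], [0.008, -0.0288, 0.016], 0.03], [[0, 0, 0], [0, 0, 0], 0.01], [[0, 0, 0], [0, 0, 0], 0.005], [[0, 0, 0], [0, 0, 0], 0.005], [[0, 0, 0], [0, 0, 0], 0.005], [[0, 0, 0], [0, 0, 0], 0.005], [[0, 0, 0], [0, 0, 0], 0.005]]'
```

```text
time: 17.23
tcp_pos: [0.5362, 0.2242, 0.1455]
tool_rot: [[0.011, 1.0, 0.002], [1.0, -0.011, 0.001], [0.001, 0.002, -1.0]]
force: [0.7, 0.2, 5.7]
finger_gap: 0.0131
gripper_force: 61.6
```

Scaled: -0.042 m is -0.672, -0.0005 m is -0.008, -8.7 degrees is -0.0967.

```bash
python3 -m handwheel '[[[0, 0, 0], [0, 0, -0.16], 0.005], [[0, 0, 0], [0, 0, -0.48], 0.005], [[0, 0, 0], [0, 0, -0.64], 0.005], [[0, 0, 0], [0, 0, -0.64], 0.005], [[0, 0, 0], [-0.32, 0, -0.16], 0.005], [[0, 0, 0], [-0.672, -0.008, 0], 0.005], [[0, 0, 0], [-0.672, -0.008, 0], 0.005], [[0, 0, 0], [-0.672, -0.008, 0], 0.005], [[0, 0, 0], [-0.672, -0.008, 0], 0.005], [[0, 0, 0], [-0.672, -0.008, 0], 0.005], [[0, 0, 0], [-0.672, -0.008, 0], 0.005], [[0, 0, 0], [-0.672, -0.008, 0], 0.005], [[0, 0, 0], [-0.672, -0.008, 0], 0.005], [[0, 0, 0], [-0.672, -0.008, 0], 0.005], [[0, 0, 0], [-0.672, -0.008, 0], 0.005], [[0, 0, 0], [-0.672, -0.008, 0], 0.005], [[0, 0, -0.0967], [0, 0, 0], 0.005], [[0, 0, -0.0967], [0, 0, 0], 0.005], [[0, 0, 0], [0, 0, 0], 0.005]]'
cat > cov.py <<'E'
from h import *
s=read_state(); print(s["time"],s["tcp_pos"],np.round(s["tool_rot"],3)); R=np.array(s["tool_rot"])
print("to case",goto([.5249,-.2579,s["tcp_pos"][2]],s),"yaw",np.degrees(np.arctan2(-R[0,0],R[1,0])))
c=camera("wrist")
P=(cloud(c,np.ones((420,560),bool))-s["tcp_pos"])@R
q=P[(abs(P[:,0])<.1)&(abs(P[:,1])<.05)&(P[:,2]>.068)&(P[:,2]<.082)]
A=np.c_[q[:,:2],np.ones(len(q))]; f,*_=np.linalg.lstsq(A,q[:,2],rcond=None); print("top plane",len(q),f)
print("toprect in tool",cv2.minAreaRect((q[:,:2]*1000).astype(np.float32)))
c=camera("top")
for m in outline_of("top","cover")[:1]:
    P=cloud(c,m["pixels"]); z=s["tcp_pos"][2]; print("top cam",m["conf"],rect(P,z-.082,z-.066))
E
python3 cov.py
```

```text
time: 19.6
tcp_pos: [0.5231, -0.2583, 0.2718]
tool_rot: [[-0.286, 0.958, -0.005], [0.958, 0.286, 0.002], [0.004, -0.004, -1.0]]
force: [0.4, 0.5, -2.6]
finger_gap: 0.0128
gripper_force: 60.5
19.6 [ 0.52306757 -0.25825392  0.27177366] [[-0.286  0.958 -0.005]
 [ 0.958  0.286  0.002]
 [ 0.004 -0.004 -1.   ]]
to case [-1.85048083e-04  1.85708219e-03 -7.89184498e-06] yaw 16.622010634192478
top plane 25951 [ 0.00162858 -0.00224177  0.07571315]
toprect in tool ((9.946891784667969, -0.7329902648925781), (72.4349136352539, 132.91111755371094), 89.93720245361328)
top cam 0.84 (1167, ((522.8126831054688, -255.59866333007812), (72.06936645507812, 150.74386596679688), 16.555797576904297))
```

Scaled: 0.03 m is 0.48, 0.02 m is 0.32.

```bash
python3 -m handwheel '[[[0, 0, 0], [-0.0112, 0.0384, 0.32], 0.005], [[0, 0, 0], [0, 0, 0.48], 0.005], [[0, 0, 0], [0, 0, 0.32], 0.005], [[0, 0, 0], [0, 0, 0.24], 0.005], [[0, 0, 0], [0, 0, 0.144], 0.005], [[0, 0, 0], [0, 0, 0], 0.005], [[0, 0, 0], [0, 0, 0], 0.005]]'; python3 cov.py
```

```text
time: 20.62
tcp_pos: [0.5278, -0.2582, 0.1815]
tool_rot: [[-0.289, 0.957, 0.001], [0.957, 0.289, -0.001], [-0.001, 0.001, -1.0]]
force: [0.3, 1.0, -2.1]
finger_gap: 0.0129
gripper_force: 60.4
20.625 [ 0.52779217 -0.25815451  0.1814875 ] [[-0.289  0.957  0.001]
 [ 0.957  0.289 -0.001]
 [-0.001  0.001 -1.   ]]
to case [ 1.07905785e-03 -2.69536893e-03 -4.54320161e-06] yaw 16.789007342767164
top plane 25948 [ 0.00168888 -0.00257832  0.07570016]
toprect in tool ((9.646705627441406, -0.8043708801269531), (72.47228240966797, 133.61680603027344), 89.99608612060547)
top cam 0.95 (891, ((518.087158203125, -221.8980712890625), (70.8940658569336, 79.70001220703125), 16.74233627319336))
```

Scaled: 0.004 m is 0.064, -0.0021 m is -0.0336.

```bash
python3 -m handwheel '[[[0, 0, 0], [0.0096, -0.0336, 0.064], 0.005], [[0, 0, 0], [0, 0, 0], 0.005], [[0, 0, 0], [0, 0, 0], 0.005]]'; python3 cov.py | sed -n 4p
```

```text
time: 21.15
tcp_pos: [0.525, -0.2579, 0.1763]
tool_rot: [[-0.289, 0.957, -0.0], [0.957, 0.289, 0.0], [0.0, -0.0, -1.0]]
force: [0.7, 0.4, -2.5]
finger_gap: 0.0123
gripper_force: 60.4
to case [-7.04449036e-07 -1.13492303e-04  1.93634292e-08] yaw 16.793701797425044
```

```bash
python3 -m handwheel '[[[0, 0, 0], [-0.0064, 0.0064, 0.064], 0.005], [[0, 0, 0], [0, 0, 0.064], 0.005], [[0, 0, 0], [0, 0, 0], 0.005]]'; python3 -m handwheel '[[[0, 0, 0], [0, 0, 0.032], 0.005], [[0, 0, 0], [0, 0, 0.032], 0.005], [[0, 0, 0], [0, 0, 0], 0.005]]'
```

```text
time: 21.68
tcp_pos: [0.5253, -0.2579, 0.1676]
tool_rot: [[-0.289, 0.957, -0.001], [0.957, 0.289, 0.001], [0.001, -0.001, -1.0]]
force: [0.1, -0.0, -3.0]
finger_gap: 0.0122
gripper_force: 60.5
time: 22.05
tcp_pos: [0.5257, -0.2582, 0.1644]
tool_rot: [[-0.289, 0.957, 0.0], [0.957, 0.289, -0.0], [-0.0, 0.0, -1.0]]
force: [0.6, 0.5, -2.8]
finger_gap: 0.0127
gripper_force: 60.5
```

```bash
for i in 1; do python3 -m handwheel '[[[0, 0, 0], [0, 0, 0.032], 0.005], [[0, 0, 0], [0, 0, 0.032], 0.005], [[0, 0, 0], [0, 0, 0], 0.005]]'; done; python3 -m handwheel '[[[0, 0, 0], [0, 0, 0.032], 0.005], [[0, 0, 0], [0, 0, 0.032], 0.005], [[0, 0, 0], [0, 0, 0], 0.005]]'; python3 -m handwheel '[[[0, 0, 0], [0, 0, 0.016], 0.005], [[0, 0, 0], [0, 0, 0.016], 0.005], [[0, 0, 0], [0, 0, 0], 0.005]]'
```

```text
time: 22.42
tcp_pos: [0.5263, -0.2588, 0.1621]
tool_rot: [[-0.289, 0.957, 0.002], [0.957, 0.289, -0.002], [-0.003, 0.002, -1.0]]
force: [-1.8, -0.3, 4.6]
finger_gap: 0.0126
gripper_force: 61.6
time: 22.8
tcp_pos: [0.5267, -0.2587, 0.1597]
tool_rot: [[-0.289, 0.957, 0.004], [0.957, 0.289, -0.002], [-0.003, 0.003, -1.0]]
force: [-1.7, 1.2, 10.2]
finger_gap: 0.0129
gripper_force: 62.2
time: 23.18
tcp_pos: [0.5257, -0.258, 0.1535]
tool_rot: [[-0.289, 0.957, -0.0], [0.957, 0.289, 0.001], [0.001, 0.0, -1.0]]
force: [1.5, -0.2, -1.2]
finger_gap: 0.0129
gripper_force: 60.6
```

Scaled: 0.001 m is 0.016.

```bash
python3 -m handwheel '[[[0, 0, 0], [0, 0, 0.016], 0.005], [[0, 0, 0], [0, 0, 0.016], 0.005], [[0, 0, 0], [0, 0, 0], 0.005], [[0, 0, 0], [0, 0, 0], 0.005]]'; python3 -m handwheel '[[[0, 0, 0], [0, 0, 0.032], 0.005], [[0, 0, 0], [0, 0, 0], 0.005], [[0, 0, 0], [0, 0, 0], 0.005]]'
```

```text
time: 23.68
tcp_pos: [0.5258, -0.2579, 0.1534]
tool_rot: [[-0.289, 0.957, 0.001], [0.957, 0.289, 0.0], [-0.0, 0.001, -1.0]]
force: [0.5, 1.5, 4.6]
finger_gap: 0.0127
gripper_force: 61.6
time: 24.05
tcp_pos: [0.5258, -0.2579, 0.1534]
tool_rot: [[-0.289, 0.957, 0.001], [0.957, 0.289, -0.0], [-0.001, 0.001, -1.0]]
force: [-2.8, 3.8, 12.3]
finger_gap: 0.0129
gripper_force: 62.5
```

Scaled: 0.001 m is 0.016.

```bash
python3 -m handwheel '[[[0, 0, 0], [0, 0, 0.016], 0.005], [[0, 0, 0], [0, 0, 0], 0.005], [[0, 0, 0], [0, 0, 0], 0.005]]'; python3 cov.py
python3 - <<'E'
from h import *
w=camera("wrist")["pixels"][:,:,::-1]; a=camera("side")["pixels"][200:340,240:440,::-1]
cv2.imwrite("pics/end.png",np.hstack([cv2.resize(w,(400,300)),cv2.resize(a,(400,300))]))
E
```

```text
time: 24.42
tcp_pos: [0.5258, -0.2579, 0.1533]
tool_rot: [[-0.289, 0.957, 0.002], [0.957, 0.289, -0.001], [-0.001, 0.001, -1.0]]
force: [-3.9, 4.9, 16.2]
finger_gap: 0.0129
gripper_force: 63.0
24.425 [ 0.52576784 -0.25785396  0.15331333] [[-0.289  0.957  0.002]
 [ 0.957  0.289 -0.001]
 [-0.001  0.001 -1.   ]]
to case [ 2.06978194e-04 -8.44051057e-04 -1.43175357e-06] yaw 16.814747534164464
top plane 25963 [-0.00024362  0.00159629  0.07563724]
toprect in tool ((9.665802001953125, -0.8953361511230469), (72.31658172607422, 133.3402862548828), 89.92377471923828)
top cam 0.61 (876, ((525.1598510742188, -253.77395629882812), (71.82849884033203, 147.51856994628906), 16.77574920654297))
```

View pics/end.png

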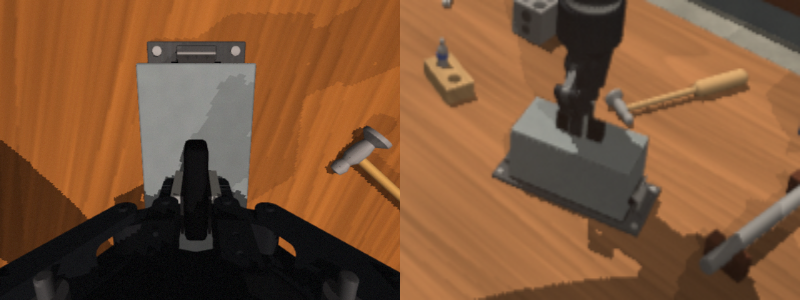

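The picture shows the cover sitting level and square on the base plate. The clip at the end in view is at (197,50), and the blue punch is still in the stand at (445,55). The top plane is at z = 0.0777, so the rim is at about 7.7 mm, and the push is 16 N. Handing in.

```bash
python3 -c "
from bench import *
print(close_job())"
```

```text
the job is handed in; nothing more can be done
None
```

I put the red punch back in its red-labelled bore and pressed the grey cover down until the push force dropped suddenly as the clips snapped. I handed the job in at about 24.5 s with the hand still pressing at about 16 N; the hand-in gave no verdict.

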